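Load the wipe-test counter and start the count

TASK

Load the wipe sample into the counter: put the fingertips in the thumb well of the blue sample slide, press the slide down hard on its sprung bed and, keeping it pressed, push it in under the cross bar and the leaf spring until it is fully home against its stop. Then let go of it and press the green start button right down and release it. The slide is only pressed and pushed, never picked up, and the other things on the worktop stay where they are.

Things in the scene. Friction and masses are not known exactly. Their poses are not given: they have to be found in the camera images.
- counter: Grey wipe-test counter, fixed, base 380 x 132 mm. Origin on the worktop (z = 0) under the trough's middle line; x is the way the slide goes in, y left, z up; 'C' below means mm in this frame. Trough from C x -236 to the stop at 122, between fixed rails (inner faces y +-33.5, outer +-45.5, top z 34). Round lead castle over its far end: axis C x 88, radius 52, top z 128.
- bar_edge (a point): Middle of the lower front edge of the fixed aluminium cross bar over the trough: bar from C x -13 to -3, underside z 29.5, top z 42. With the bed up, the slide's front (top at z 33) strikes this bar; it passes under it only with the bed at least 3.5 mm down.
- bed (a joint): Sprung dark steel floor of the trough. 0 = fully up (top at C z 23), 0.006 m = fully down (top at z 17), then solid. Pressing the slide down takes about 6 N to start, 11 N at 4 mm, 13 N at the bottom. Once the nose is under the bar and the slide is released, the bed lifts it until it bears on the bar from below (bed about 3.5 mm down).
- leaf (a joint): Forked leaf spring behind the bar: two brass-coloured tongues sloping down and inward to about C x 30, z 24. 0 = at rest, grows as it is lifted, about 0.14 rad with the slide beneath; it presses on the slide with about 5 N and drags on it. It need not be touched.
- slide: Blue sample slide, loose on the bed, 180 x 64 x 10 mm, 0.12 kg; origin at the centre of its underside, x towards its nose (along the counter's x). Sunk steel planchet with white wipe 32 mm behind the nose. Thumb well at the rear: x -90 (open end) to -44 (5 mm high front wall to push on), 54 mm wide, floor 5 mm above the underside. Starts 10 to 35 mm short of the bar. Home: origin at C x 32.
- slide_nose (a point): Middle of the slide's front upper edge (90 mm ahead of its origin, 10 mm above its underside). Fully home it is at the stop, C x 122.
- slide_well (a point): Floor of the thumb well, 16 mm behind the well's front wall, where the fingertips press.
- start (a joint): Travel of the green start button: 0 = up, 0.006 m = fully pressed; springs back; about 5 N to press it down.
- start_top (a point): Centre of the top of the round green start button (24 mm across), pressed straight down. It is on the console right of the trough: console C x -80 to 46, y -151 to -65, top z 38, its screen part behind C x -20 up to z 62.
- vial: Bystander: glass vial with blue cap and green band, 22 mm across, 46 mm high, origin at the centre of its underside.
- syringe: Bystander: capped syringe lying flat, 26 x 129 x 16 mm, origin at the centre of its underside.
- marker: Bystander: black and white marker pen lying flat, 17 x 135 x 16 mm, origin at the centre of its underside.
- dropper: Bystander: brown glass dropper bottle with black bulb, 33 mm across, 102 mm high, origin at the centre of its underside.
- badge: Bystander: small blue dosimeter badge lying flat, 52 x 36 x 9 mm, origin at the centre of its underside.

How it is judged:
On the way, in this order (a step that is already met when the one before it is completed fails the run):
1. the slide's nose has passed under the cross bar (x of slide_nose in the frame of counter above 0 m and z of slide_nose in the frame of counter below 0.0315 m), for 0.02 s.
2. the slide is home against its stop and let go (x of slide_nose in the frame of counter above 0.117 m and contact force between the fingers and slide below 0.1 N), for 0.1 s.
3. the start button is pressed right down (value of joint start above 0.0045 m), for 0.02 s.
At the end, for the whole second after the job is handed in: The slide is fully home: its nose within 5 mm of the stop, lying straight and level under the cross bar with the leaf spring raised on it, at rest; the start button has been pressed down (4.5 mm or more) after the slide was home and let go, and is up again (x of slide_nose in the frame of counter above 0.117 m and z of slide_nose in the frame of counter below 0.0315 m and angle between the x axis of slide and the x axis of counter, either way round below 0.06 rad and value of joint leaf above 0.08 rad and value of joint start below 0.0015 m and linear speed of slide below 0.01 m/s); the robot touches nothing.
It fails at once if the slide is lifted out of its trough (more than 8 mm above the raised bed) or tipped up (z of slide in the frame of counter above 0.031 m or angle between slide's own z axis and vertical above 0.2 rad).
It fails at once if a bystander is shifted by more than 20 mm (distance of any of vial, syringe, marker, dropper, badge from where it was at the start of the episode above 0.02 m).
It also fails if it takes over 45 s, if anything falls off the work surface, if the arm or the gripper's body presses on something with over 40 N, if the wrist force passes 120 N, or if a joint passes its speed limit or range.

ROBOT

A 6-joint arm with a two-finger parallel gripper is mounted at the origin on a cart in front of the work surface, level with it; the furniture and walls round the work are solid. World frame = base frame: x ahead of the robot, y to its left, z up, the work surface at z = 0. Lengths are in m, angles in rad, forces in N, time in s.
With the tool pointing down it reaches from about 0.25 to 0.85 m from the base axis. Payload 12.5 kg.
Tool frame: the origin (TCP) lies at the very end of the fingers, on their centre line; the grasp point (between the pads) lies 19 mm behind it; y points along the fingers, x is the direction in which the jaws open and shut, and the axes are right-handed (so a half turn about y gives the same grasp; the last joint's range is limited). The gripper opens to 93 mm and grips with 3 to 60 N. Pads are 15 mm wide; open, the fingers measure 128 mm over their backs; the gripper's body (75 mm by 188 mm) begins 65 mm behind the grasp point.
Start: joints at [1.073, 0.351, 1.652, -0, 1.139, -0.085], TCP at [0.221, 0.504, 0.219] pointing down, gripper open.
Joint ranges: [-2.75, 2.75], [-0.79, 2.1], [0.01, 2.65], [-1.57, 4.71], [0.07, 3.14], [-2.87, 2.87]. Speed limits (rad/s): [2.22, 2.22, 2.79, 3.14, 3.14, 3.14].

INTERFACE

Orientations are given as a rotation vector (axis times angle).
In Python, from rig import arm gives the robot as it stands.
- The arm moves only by the shell command python3 -m inch 'ROWS' [FORCE]. ROWS is text: rows parted by semicolons, each of 7 numbers parted by spaces: the shift along the world's x, y, z in m, then the turn, a rotation vector about the world's x, y, z in degrees, then the finger opening in m, from 0 to 0.093. A call has 1 to 20 rows; each row shifts and turns the pose as measured when the row begins; what a row does not reach is not made up. A row lasts 1/8 s, in which the tool goes at most 62.5 mm and 10.7 degrees, less where a joint would pass 70% of its speed; a pose out of reach is approached as far as the arm can. A call is refused whole if a number of a shift passes 0.0625 or a number of a turn 10.7, either way. A call with a gripper value outside its range is refused whole. The fingers move at their own pace and stop on an object; FORCE is the grip in N (left out, the last holds). Time passes only in rows, so rows that do not move let the fingers close. It gives the time, the measured TCP pose, the force and the opening at its end, in the units of the state.
- arm.read_state(): the state, without advancing time (a new reading comes with each control period).
- arm.get_image(name): name is "side" or "top"; returns a dict with "color" (480x640x3 uint8, red, green, blue), "range_z" (480x640 float32, m along the optical axis (not along the pixel's ray), 0 where there is no reading), "fov_y" (degrees; the focal length in pixels is half the picture's height over the tangent of half this angle, whatever the lens; pixels are square), "cx", "cy" (the principal point, pixels), "position" and "attitude" of the camera in the world. Camera axes: x right, y down, z forward; pixel columns grow to the right and rows downward; lengths in m; the calibration is good to about 2 mm. A picture is of the moment at which its call begins.
- arm.finish_job(): hands the job in, once; it reports no verdict.
The state is a dict: "time": time; "joint_pos": joint angles; "qd": joint speeds; "joint_efforts": joint torques, N m; "ee_pos": TCP position; "eef_rot": TCP orientation; "wrist_force": force on the tool from outside, world axes, zero at the start; "ft_torque": the same for the moment, N m; "width": finger opening in m.
Only numpy, scipy, OpenCV 4.12 (cv2) and the standard library are available. Lean on these libraries where they do the work, as an engineer would, in place of code of your own. Each camera call takes 0.05 s, during which the arm holds its last target.

## Working session

There is one attempt and no reset: what is moved stays moved. The work goes in short steps, Python scripts to look and compute and a shell command to move; the robot and the scene stay as the last step left them, time stands still between calls to the robot, and variables do not carry over. Pictures are saved under pics/ and viewed, and the job is handed in when it is done.

```bash
ls; mkdir -p pics; python3 - <<'E'
from rig import arm
import cv2
s=arm.read_state()
for k,v in s.items(): print(k,v)
for n in("side","top"):
    im=arm.get_image(n)
    cv2.imwrite(f"pics/{n}0.png",im["color"][:,:,::-1])
    print(n,im["fov_y"],im["cx"],im["cy"],im["position"],im["attitude"])
E
```

```text
pics
time 0.0
joint_pos [ 1.07339706e+00  3.51216839e-01  1.65244114e+00 -4.04899942e-06
  1.13909428e+00 -8.45899211e-02]
qd [-0.00075787  0.00079133 -0.0008504   0.00127479  0.00100659  0.0002411 ]
joint_efforts [-3.40735387e-04 -4.97329867e+01 -2.85250586e+01  6.98915077e-02
  2.57678021e-02 -6.19149114e-05]
ee_pos [0.22045541 0.50350051 0.21810557]
eef_rot [-1.37723812 -0.89920907  0.90088519]
wrist_force [-0.68746451  0.4820548   0.02718598]
ft_torque [-0.04535526 -0.00162999 -0.01626713]
width 0.09307618319042904
side 42.015699923916095 315.90345940644994 257.065357982819 [ 0.40516674 -1.2806617   1.2089148 ] [-2.26849872  0.09605538 -0.07510376]
top 50.15674157928714 322.26891544738663 238.48672613086578 [0.43429753 0.06767355 1.16610316] [-2.14146352  2.18253585 -0.12645522]
```

View pics/side0.png

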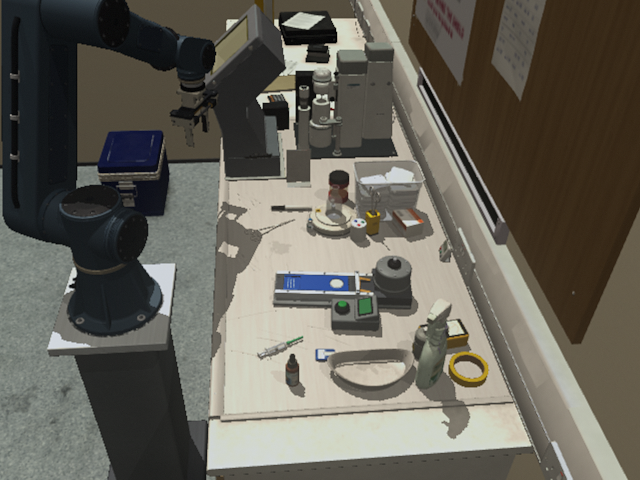

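View pics/top0.png

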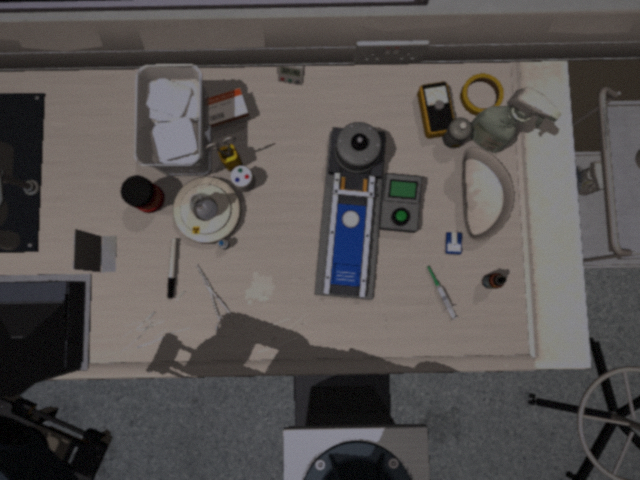

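The top view shows the blue slide at about (348,245), the button at (401,216) and the castle at (359,147). The side view shows the same three at (322,285), (342,307) and (392,268). Next I'll measure them.

```bash
cat > h.py <<'E'
import numpy as np,cv2
from scipy.spatial.transform import Rotation as R
def cam(im):
    f=240/np.tan(np.radians(im["fov_y"])/2)
    return f,im["cx"],im["cy"],np.array(im["position"]),R.from_rotvec(im["attitude"]).as_matrix()
def plane(im,uv,z):
    f,cx,cy,p,M=cam(im); uv=np.atleast_2d(uv).astype(float)
    d=np.c_[(uv[:,0]-cx)/f,(uv[:,1]-cy)/f,np.ones(len(uv))]@M.T
    return p+d*((z-p[2])/d[:,2])[:,None]
def proj(im,P):
    f,cx,cy,p,M=cam(im); q=(np.atleast_2d(P)-p)@M
    return np.c_[f*q[:,0]/q[:,2]+cx,f*q[:,1]/q[:,2]+cy]
def cloud(im):
    f,cx,cy,p,M=cam(im); z=im["range_z"]; v,u=np.mgrid[0:480,0:640]
    return np.stack([(u-cx)/f*z,(v-cy)/f*z,z],-1)@M.T+p
E
python3 - <<'E'
from rig import arm
from h import *
np.set_printoptions(precision=4,suppress=True)
for n,box in(("top",(300,110,430,310)),("side",(260,250,420,335))):
    im=arm.get_image(n); c=im["color"]
    x0,y0,x1,y1=box
    cv2.imwrite(f"pics/{n}_z.png",cv2.resize(c[y0:y1,x0:x1,::-1],None,fx=min(800/(x1-x0),600/(y1-y0)),fy=min(800/(x1-x0),600/(y1-y0)),interpolation=cv2.INTER_CUBIC))
    hsv=cv2.cvtColor(c,cv2.COLOR_RGB2HSV); C=cloud(im)
    for nm,lo,hi,z in(("blue",(105,120,60),(130,255,255),.033),("green",(50,100,40),(85,255,255),.046)):
        m=cv2.inRange(hsv,lo,hi); k=np.zeros_like(m);k[y0:y1,x0:x1]=m[y0:y1,x0:x1]
        nn,l,st,ce=cv2.connectedComponentsWithStats(k)
        for i in range(1,nn):
            if st[i,4]<25: continue
            cn,_=cv2.findContours((l==i).astype(np.uint8),0,1)
            r=cv2.minAreaRect(max(cn,key=len)); b=cv2.boxPoints(r)
            print(n,nm,st[i],ce[i],"world",plane(im,ce[i],z)[0],"depthmed",np.median(C[l==i],0)); print(plane(im,b,z)[:,:2].round(4).tolist(),r)
    print(np.median(C[int((y0+y1)/2),x0-10:x0]))
E
```

```text
top blue [ 331  203   35   84 2022] [347.9486 247.7527] world [0.5445 0.0088 0.033 ] depthmed [0.5416 0.0096 0.0323]
[[0.4648, 0.0492], [0.6464, 0.0296], [0.6396, -0.0337], [0.4583, -0.0129]] ((348.1632385253906, 244.62290954589844), (28.41451072692871, 81.69172668457031), 4.969740867614746)
top green [390 181  26  17 355] [402.6028 188.862 ] world [ 0.6724 -0.1153  0.046 ] depthmed [ 0.671  -0.1145  0.0532]
[[0.6594, -0.0858], [0.6926, -0.0902], [0.6859, -0.1446], [0.6529, -0.1401]] ((402.5247497558594, 188.7524871826172), (24.676923751831055, 14.726551055908203), 5.7105937004089355)
top green [396 211  11  10  94] [400.8191 215.4149] world [ 0.6128 -0.1092  0.046 ] depthmed [ 0.611  -0.1073  0.0598]
[[0.6228, -0.0989], [0.6224, -0.121], [0.6023, -0.1202], [0.6027, -0.0981]] ((401.0, 215.5), (9.0, 10.0), 90.0)
0.12790840444872392
side blue [283 274  66  17 802] [314.3042 282.1995] world [0.5487 0.0021 0.033 ] depthmed [0.5471 0.0076 0.0292]
[[0.4601, -0.0188], [0.4648, 0.0436], [0.6476, 0.0228], [0.6381, -0.039]] ((315.6937255859375, 282.21978759765625), (65.03060913085938, 15.079560279846191), 1.6365771293640137)
side green [359 298  12  16 168] [364.4464 305.6548] world [ 0.6714 -0.1135  0.046 ] depthmed [ 0.6706 -0.1198  0.0503]
[[0.6613, -0.0834], [0.6909, -0.0855], [0.6818, -0.1417], [0.6529, -0.1396]] ((364.5, 305.5), (15.0, 11.0), 90.0)
side green [338 301   9   6  44] [341.8182 303.5   ] world [ 0.6124 -0.101   0.046 ] depthmed [ 0.6102 -0.1106  0.0564]
[[0.6034, -0.0908], [0.6248, -0.0923], [0.6223, -0.1112], [0.6011, -0.1097]] ((342.0, 303.5), (5.0, 8.0), 90.0)
0.013178719382894721
```

View pics/top_z.png

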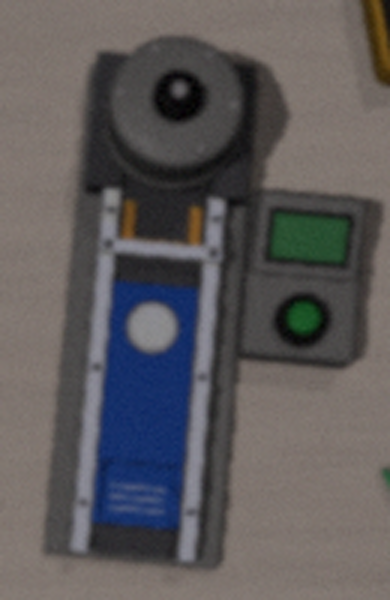

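View pics/side_z.png

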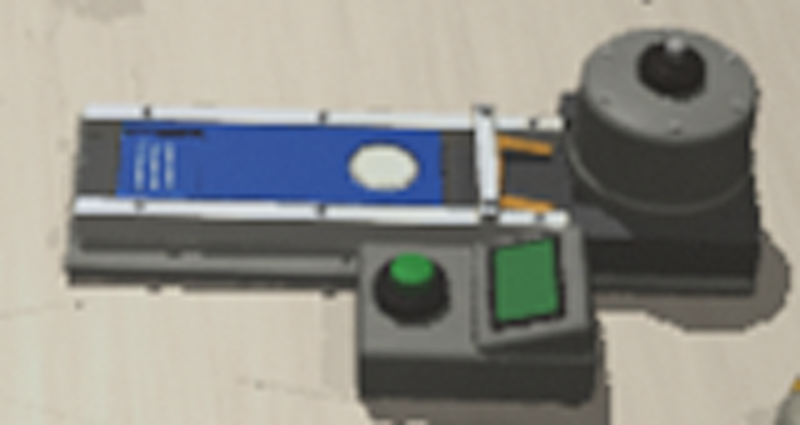

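```bash
python3 - <<'E'
from rig import arm
from h import *
np.set_printoptions(precision=4,suppress=True)
t=arm.get_image("top"); s=arm.get_image("side")
# button triangulate
def ray(im,uv):
    f,cx,cy,p,M=cam(im); d=M@np.array([(uv[0]-cx)/f,(uv[1]-cy)/f,1]); return p,d/np.linalg.norm(d)
def tri(a,b):
    p,d=ray(t,a);q,e=ray(s,b); k=np.linalg.lstsq(np.c_[d,-e],q-p,rcond=None)[0]
    A=p+k[0]*d;B=q+k[1]*e; return (A+B)/2,np.linalg.norm(A-B)
print("button",tri((400.82,215.41),(341.8,303.5)))
print("screen",tri((402.6,188.86),(364.45,305.65)))
# rails : bright pixels in top
g=cv2.cvtColor(t["color"],cv2.COLOR_RGB2HSV)
C=cloud(t)
m=((g[...,2]>120)&(g[...,1]<60)).astype(np.uint8); k=np.zeros_like(m);k[170:300,322:380]=m[170:300,322:380]
print(k.sum())
V,U=np.nonzero(k); P=plane(t,np.c_[U,V],.034)[:,:2]
# long columns only: split by line through slide axis
ax=np.array([np.cos(-.11),np.sin(-.11)]); n=np.array([-ax[1],ax[0]])
w=(P-[.4615,.018])
a,b=w@ax,w@n
print(np.histogram(b,bins=np.arange(-.07,.07,.006)))
for sg in(1,-1):
    q=(b*sg>.028)&(b*sg<.052)&(a<.17)&(a>-.02)
    c=np.polyfit(a[q],b[q],1); print("rail",sg,c,a[q].min(),a[q].max(),np.std(b[q]-np.polyval(c,a[q])),"yaw",-.11+c[0])
q=abs(b)<.025; print("wh mid",a[q],)
q=(abs(b)<.022)&(a>.18); print("bar a",a[q].mean(),a[q].min(),a[q].max(),"z",C[V[q],U[q],2].mean())
E
```

```text
button (array([ 0.6114, -0.108 ,  0.053 ]), np.float64(0.0005126461397691582))
screen (array([ 0.6716, -0.115 ,  0.0476]), np.float64(0.0009937653356407042))
1315
(array([ 20,   0,   0,   0, 177, 253,   7,  12,  12,  28,  43,  49,  46,
        37,  17,  11,  15, 176, 286,  16,   0,   0,   0]), array([-0.07 , -0.064, -0.058, -0.052, -0.046, -0.04 , -0.034, -0.028,
       -0.022, -0.016, -0.01 , -0.004,  0.002,  0.008,  0.014,  0.02 ,
        0.026,  0.032,  0.038,  0.044,  0.05 ,  0.056,  0.062,  0.068]))
rail 1 [-0.0042  0.0396] -0.018670960997949897 0.16998266018587033 0.0029581343829047234 yaw -0.11421700931399133
rail -1 [-0.0013 -0.0391] -0.01998623297156859 0.1699124359408391 0.002595473814165053 yaw -0.11127018814031232
wh mid [ 0.2121  0.2123  0.2125  0.2098  0.21    0.2102  0.2104  0.2106  0.2108
  0.211   0.2112  0.2114  0.2116  0.2118  0.212   0.2122  0.2124  0.2075
  0.2077  0.2079  0.2081  0.2083  0.2085  0.2087  0.2089  0.2091  0.2093
  0.2095  0.2097  0.2099  0.2102  0.2104  0.2106  0.2108  0.211   0.2112
  0.2114  0.2116  0.2118  0.2052  0.2054  0.2056  0.2058  0.206  
[... 1020 characters left out ...]
8  0.149
  0.1492  0.1494  0.1446  0.1448  0.145   0.1452  0.1454  0.1456  0.1458
  0.146   0.1462  0.1464  0.1466  0.1468  0.147   0.1472  0.1423  0.1425
  0.1427  0.1429  0.1431  0.1433  0.1435  0.1437  0.1439  0.1441  0.1443
  0.1445  0.1447  0.1449  0.1401  0.1403  0.1405  0.1407  0.1409  0.1411
  0.1413  0.1415  0.1417  0.1419  0.1421  0.1423  0.1425  0.138   0.1382
  0.1384  0.1386  0.1388  0.139   0.1392  0.1394  0.1396  0.1398  0.14
  0.1403  0.136   0.1362  0.1364  0.1366  0.1368  0.137   0.1372  0.1374
  0.1376  0.1378  0.1343  0.1345  0.1348  0.135   0.1352 -0.0321 -0.0319
 -0.0315 -0.0313 -0.0303]
bar a 0.2083340296916339 0.2043436704676651 0.2124632136387475 z 0.0421175166544487
```

```bash
cat >> h.py <<'E'
yaw=-.113
ax=np.array([np.cos(yaw),np.sin(yaw)]); nn=np.array([-ax[1],ax[0]])
O=np.array([.4615,.018])+ax*.2147
def toC(p):
    w=np.array(p)[:2]-O; return np.array([w@ax,w@nn])
def toW(c): return O+c[0]*ax+c[1]*nn
def goal(st):
    M=R.from_rotvec(st["eef_rot"]); out=[]
    for s in(1,-1):
        X=np.array([*(s*nn),0]);Y=np.array([0,0,-1.]);Z=np.cross(X,Y)
        G=R.from_matrix(np.c_[X,Y,Z]); out.append((np.degrees((G*M.inv()).as_rotvec())))
    return out
E
python3 - <<'E'
from rig import arm
from h import *
np.set_printoptions(precision=4,suppress=True)
s=arm.read_state(); print(R.from_rotvec(s["eef_rot"]).as_matrix()); print(goal(s))
print("O",O,"well",toW([-.033-.150+.060-.030,0])) 
w=toW([-.033-.060-.090,0]);print("well pt",toW([-.033-.090-.060,0]))
print("button C",toC([.6114,-.108]),"delta to well",w-s["ee_pos"][:2])
E
```

```text
[[ 0.4012 -0.0001 -0.916 ]
 [ 0.916  -0.0003  0.4012]
 [-0.0004 -1.     -0.    ]]
[array([ 0.02  , -0.0045, 17.1794]), array([  -0.0065,   -0.0287, -162.8206])]
O [ 0.6748 -0.0062] well [0.5228 0.011 ]
well pt [0.493  0.0144]
button C [-0.0515 -0.1083] delta to well [ 0.2724 -0.4893]
```

```bash
python3 -m inch '0.025 -0.045 0 0 0 2 0; 0.025 -0.045 0 0 0 2 0; 0.025 -0.045 0 0 0 2 0; 0.025 -0.045 0 0 0 2 0; 0.025 -0.045 0 0 0 2 0; 0.025 -0.045 0 0 0 2 0; 0.025 -0.045 0 0 0 2 0; 0.025 -0.045 0 0 0 2 0; 0.025 -0.045 0 0 0 1 0; 0 0 0 0 0 0 0' 20; cat > st.py <<'E'
from rig import arm
from h import *
np.set_printoptions(precision=4,suppress=True)
s=arm.read_state(); print(s["time"],"pos",s["ee_pos"],"C",toC(s["ee_pos"]),"turn",goal(s)[0],"F",s["wrist_force"],"w",s["width"]); print("to well",toW([-.183,0])-s["ee_pos"][:2],"q6",s["joint_pos"][5])
E
python3 st.py
```

```text
time: 1.55
ee_pos: [0.4507, 0.0854, 0.2189]
eef_rot: [-1.258, -1.135, 1.13]
wrist_force: [-0.1, -0.4, 0.0]
width: 0.0009
1.55 pos [0.4507 0.0854 0.2189] C [-0.2331  0.0658] turn [-0.0597  0.1714 -0.4957] F [-0.083  -0.3636  0.0248] w 0.0009279627300869981
to well [ 0.0423 -0.071 ] q6 -1.3816126245516471
```

```bash
python3 -m inch '0.022 -0.036 0 0 0 -0.5 0; 0.021 -0.035 -0.03 0 0 0 0; 0 0 -0.05 0 0 0 0; 0 0 -0.05 0 0 0 0; 0 0 0 0 0 0 0'; python3 st.py; python3 - <<'E'
from rig import arm
import cv2
for n,b in(("top",(300,110,430,310)),("side",(260,220,420,335))):
    c=arm.get_image(n)["color"][b[1]:b[3],b[0]:b[2],::-1]
    f=min(800/c.shape[1],600/c.shape[0]); cv2.imwrite(f"pics/{n}1.png",cv2.resize(c,None,fx=f,fy=f,interpolation=cv2.INTER_CUBIC))
E
```

```text
time: 2.17
ee_pos: [0.4943, 0.0153, 0.0869]
eef_rot: [-1.263, -1.131, 1.122]
wrist_force: [-0.4, -0.0, 0.7]
width: 0.0004
2.175 pos [0.4943 0.0153 0.0869] C [-0.1818  0.001 ] turn [-0.1083  0.3104 -0.0107] F [-0.3696 -0.0391  0.7055] w 0.0003559821669707227
to well [-0.0013 -0.0009] q6 -1.524659251525958
```

View pics/side1.png

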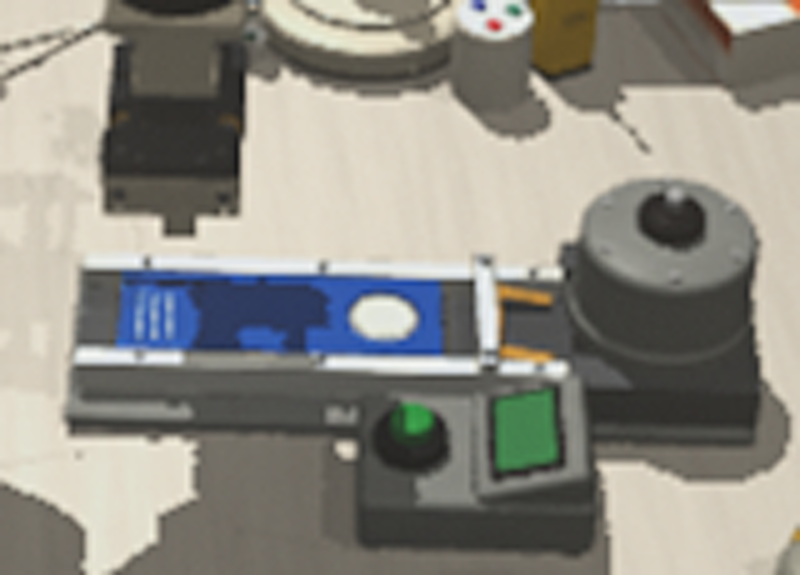

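The side view shows the fingertips at zoomed pixel (180,230), above the well end of the slide, which is still in place. I'll go down onto it.

```bash
python3 -m inch '-0.001 -0.001 -0.035 0.1 -0.3 0 0; 0 0 -0.014 0 0 0 0; 0 0 -0.006 0 0 0 0; 0 0 0 0 0 0 0'; python3 st.py
```

```text
time: 2.78
ee_pos: [0.5007, 0.0151, 0.0415]
eef_rot: [-1.278, -1.15, 1.11]
wrist_force: [0.5, 0.3, -0.2]
width: 0.0007
2.775 pos [0.5007 0.0151 0.0415] C [-0.1754  0.0015] turn [-0.1438  1.6693 -0.1151] F [ 0.4764  0.3365 -0.1878] w 0.0007427031922361336
to well [-0.0077 -0.0006] q6 -1.5307700496993677
```

```bash
python3 - <<'E'
from rig import arm
s=arm.read_state();print(s["joint_pos"].round(4),s["qd"].round(3))
E
python3 -m inch '-0.006 0 0 0 1.6 0 0; 0 0 0 0 0 0 0';python3 st.py
```

```text
[-0.0654  0.5198  1.9282  0.0072  0.6647 -1.5308] [ 0.003 -0.018 -0.011  0.     0.01   0.001]
time: 3.02
ee_pos: [0.4951, 0.0151, 0.043]
eef_rot: [-1.259, -1.129, 1.125]
wrist_force: [0.0, 0.8, -0.0]
width: 0.0007
3.025 pos [0.4951 0.0151 0.043 ] C [-0.1809  0.0009] turn [-0.1361  0.0671 -0.113 ] F [ 0.0335  0.8278 -0.0444] w 0.0006611487009509128
to well [-0.0021 -0.0006] q6 -1.5276693603732128
```

```bash
python3 -m inch '-0.002 -0.001 -0.006 0 0 0 0; 0 0 -0.005 0 0 0 0; 0 0 0 0 0 0 0';python3 st.py;  python3 -m inch '0 0 -0.002 0 0 0 0; 0 0 -0.002 0 0 0 0; 0 0 0 0 0 0 0';python3 st.py
```

```text
time: 3.4
ee_pos: [0.493, 0.014, 0.0314]
eef_rot: [-1.259, -1.129, 1.125]
wrist_force: [0.5, -1.0, 0.3]
width: 0.0004
3.4 pos [0.493  0.014  0.0314] C [-0.1829 -0.0005] turn [-0.1356  0.084  -0.1073] F [ 0.499  -1.0379  0.328 ] w 0.00041315240821714506
to well [-0.      0.0005] q6 -1.5302897062210645
time: 3.78
ee_pos: [0.4931, 0.0139, 0.0275]
eef_rot: [-1.259, -1.129, 1.125]
wrist_force: [-2.0, -0.5, 6.7]
width: 0.0004
3.775 pos [0.4931 0.0139 0.0275] C [-0.1829 -0.0005] turn [-0.1354  0.0717 -0.107 ] F [-2.0261 -0.5124  6.6708] w 0.00041207934489674076
to well [-0.0001  0.0005] q6 -1.5303265065395706
```

```bash
python3 -m inch '0 0 -0.002 0 0 0 0; 0 0 -0.002 0 0 0 0; 0 0 -0.0025 0 0 0 0; 0 0 0 0 0 0 0';python3 st.py
```

```text
time: 4.28
ee_pos: [0.4931, 0.0139, 0.0227]
eef_rot: [-1.259, -1.129, 1.125]
wrist_force: [-3.5, 0.7, 12.6]
width: 0.0002
4.275 pos [0.4931 0.0139 0.0227] C [-0.1828 -0.0005] turn [-0.1272  0.0637 -0.126 ] F [-3.462   0.6744 12.5836] w 0.00015832426553508253
to well [-0.0001  0.0005] q6 -1.5304331688063546
```

```bash
python3 -m inch '0.005 -0.0006 -0.002 0 0 0 0; 0.005 -0.0006 -0.002 0 0 0 0; 0.005 -0.0006 -0.002 0 0 0 0';python3 st.py
```

```text
time: 4.65
ee_pos: [0.4948, 0.0137, 0.0213]
eef_rot: [-1.234, -1.107, 1.141]
wrist_force: [-36.7, 3.1, 67.9]
width: 0.0006
4.65 pos [0.4948 0.0137 0.0213] C [-0.1811 -0.0005] turn [-0.2781 -1.8038 -0.1798] F [-36.6757   3.1157  67.8855] w 0.0006236810950955504
to well [-0.0018  0.0007] q6 -1.5319685653090882
```

```bash
python3 -m inch '0 0 0.0012 0 -1.5 0 0; 0 0 0 0 0 0 0';python3 st.py
```

```text
time: 4.9
ee_pos: [0.4944, 0.0138, 0.0246]
eef_rot: [-1.252, -1.127, 1.128]
wrist_force: [-1.7, -0.8, 9.0]
width: 0.0006
4.9 pos [0.4944 0.0138 0.0246] C [-0.1816 -0.0004] turn [-0.2664 -0.2793 -0.2104] F [-1.7431 -0.8198  9.018 ] w 0.0005864214283972938
to well [-0.0014  0.0006] q6 -1.5355839668142341
```

```bash
python3 -m inch '0.003 -0.0003 -0.0012 0 0 0 0; 0.004 -0.0004 -0.0005 0 0 0 0';python3 st.py;python3 -m inch '0.005 -0.0005 0 0 0 0 0';python3 st.py
```

```text
time: 5.15
ee_pos: [0.499, 0.0134, 0.0235]
eef_rot: [-1.248, -1.123, 1.13]
wrist_force: [-7.6, 0.3, 11.5]
width: 0.0004
5.15 pos [0.499  0.0134 0.0235] C [-0.1769 -0.0003] turn [-0.2914 -0.5836 -0.2182] F [-7.5959  0.2728 11.5212] w 0.0003715386041672873
to well [-0.006  0.001] q6 -1.535879293671671
time: 5.28
ee_pos: [0.5026, 0.0131, 0.0236]
eef_rot: [-1.245, -1.121, 1.132]
wrist_force: [-7.5, 0.0, 11.4]
width: 0.0006
5.275 pos [0.5026 0.0131 0.0236] C [-0.1733 -0.0002] turn [-0.3087 -0.7739 -0.2245] F [-7.5132  0.0186 11.3985] w 0.0005667312086145421
to well [-0.0096  0.0013] q6 -1.5361437125078339
```

```bash
python3 -m inch '0.005 -0.0006 -0.001 0 -0.8 0 0; 0.005 -0.0006 0 0 -0.2 0 0';python3 st.py; python3 - <<'E'
from rig import arm
import cv2
for n,b in(("side",(260,220,420,335)),):
    c=arm.get_image(n)["color"][b[1]:b[3],b[0]:b[2],::-1]
    f=min(800/c.shape[1],600/c.shape[0]); cv2.imwrite(f"pics/{n}2.png",cv2.resize(c,None,fx=f,fy=f,interpolation=cv2.INTER_CUBIC))
E
```

```text
time: 5.52
ee_pos: [0.5101, 0.0123, 0.0228]
eef_rot: [-1.252, -1.129, 1.126]
wrist_force: [-8.0, 0.2, 11.7]
width: 0.0004
5.525 pos [0.5101 0.0123 0.0228] C [-0.1658 -0.0002] turn [-0.3434 -0.1339 -0.2351] F [-7.9553  0.2177 11.6545] w 0.00043898644397684475
to well [-0.0171  0.0022] q6 -1.539489146736328
```

View pics/side2.png

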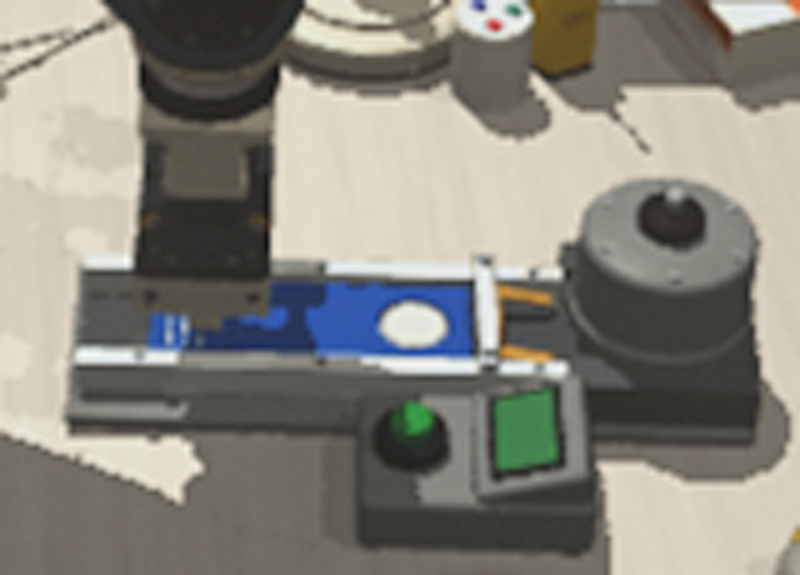

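```bash
python3 -m inch '0.006 -0.0007 -0.0006 0 -0.2 0 0; 0.006 -0.0007 -0.0002 0 -0.2 -0.1 0; 0.006 -0.0007 -0.0002 0 -0.2 -0.1 0';python3 st.py
```

```text
time: 5.95
ee_pos: [0.5245, 0.0107, 0.0224]
eef_rot: [-1.254, -1.128, 1.122]
wrist_force: [-9.0, 1.3, 12.7]
width: 0.0006
5.95 pos [0.5245 0.0107 0.0224] C [-0.1513 -0.0002] turn [-0.3951 -0.0893 -0.0522] F [-8.9878  1.3155 12.6745] w 0.0006352416722367565
to well [-0.0315  0.0037] q6 -1.5387300149803365
```

```bash
python3 -m inch '0.007 -0.0008 -0.0002 0 -0.2 0 0; 0.007 -0.0008 -0.0002 0 -0.2 0 0; 0.007 -0.0008 -0.0002 0 -0.2 0 0; 0.007 -0.0008 -0.0002 0 -0.2 0 0';python3 st.py; python3 - <<'E'
from rig import arm
import cv2
for n,b in(("side",(260,220,420,335)),):
    c=arm.get_image(n)["color"][b[1]:b[3],b[0]:b[2],::-1]
    f=min(800/c.shape[1],600/c.shape[0]); cv2.imwrite(f"pics/{n}3.png",cv2.resize(c,None,fx=f,fy=f,interpolation=cv2.INTER_CUBIC))
E
```

```text
time: 6.45
ee_pos: [0.5473, 0.0083, 0.0223]
eef_rot: [-1.253, -1.129, 1.122]
wrist_force: [-9.5, 0.7, 11.8]
width: 0.0006
6.45 pos [0.5473 0.0083 0.0223] C [-0.1283  0.    ] turn [-0.4723 -0.0746 -0.0814] F [-9.4967  0.6808 11.8295] w 0.0006420502531864318
to well [-0.0543  0.0061] q6 -1.542328351070435
```

View pics/side3.png

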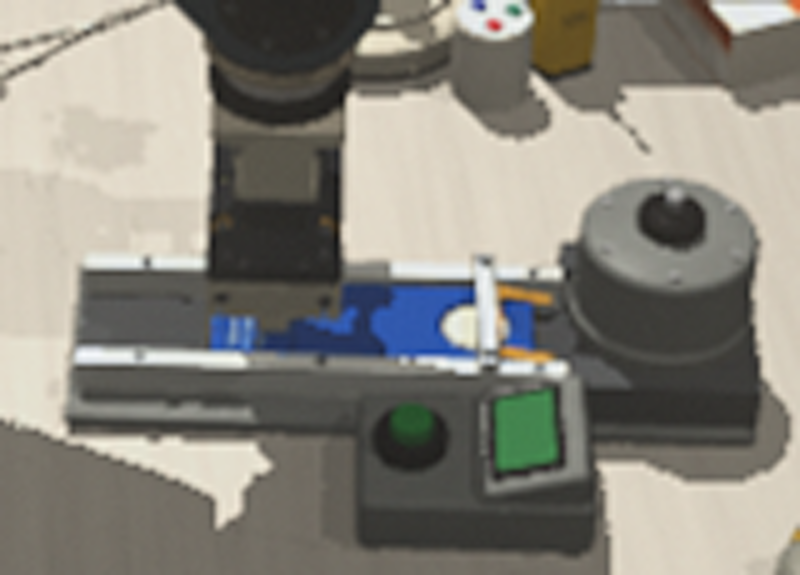

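The slide's nose is now past the bar, at zoomed pixel (530,330), and the slide is moving with the fingers. I'll keep pushing.

```bash
python3 -m inch '0.008 -0.0009 -0.0003 0 -0.2 0 0; 0.008 -0.0009 -0.0003 -0.2 -0.2 0 0; 0.008 -0.0009 -0.0003 -0.2 -0.2 0 0; 0.008 -0.0009 -0.0003 0 -0.2 0 0';python3 st.py; python3 -m inch '0.008 -0.0009 -0.0003 0 -0.2 0 0; 0.008 -0.0009 -0.0003 0 -0.2 0 0; 0.008 -0.0009 -0.0003 0 -0.2 0 0';python3 st.py; python3 - <<'E'
from rig import arm
import cv2
for n,b in(("side",(260,220,420,335)),):
    c=arm.get_image(n)["color"][b[1]:b[3],b[0]:b[2],::-1]
    f=min(800/c.shape[1],600/c.shape[0]); cv2.imwrite(f"pics/{n}4.png",cv2.resize(c,None,fx=f,fy=f,interpolation=cv2.INTER_CUBIC))
E
```

```text
time: 7.0
ee_pos: [0.5679, 0.0063, 0.0222]
eef_rot: [-1.245, -1.116, 1.133]
wrist_force: [-20.7, 2.4, 23.7]
width: 0.0008
7.0 pos [0.5679 0.0063 0.0222] C [-0.1077  0.0003] turn [-0.2167 -0.9965 -0.1184] F [-20.7402   2.4185  23.6626] w 0.0008408027258600156
to well [-0.0749  0.0082] q6 -1.5345850956916887
time: 7.38
ee_pos: [0.5822, 0.0048, 0.0223]
eef_rot: [-1.233, -1.107, 1.14]
wrist_force: [-19.0, 1.5, 21.9]
width: 0.0004
7.375 pos [0.5822 0.0048 0.0223] C [-0.0932  0.0005] turn [-0.3272 -1.805  -0.1658] F [-18.9645   1.4775  21.9231] w 0.00037223394997771365
to well [-0.0892  0.0097] q6 -1.5372198400279378
```

View pics/side4.png

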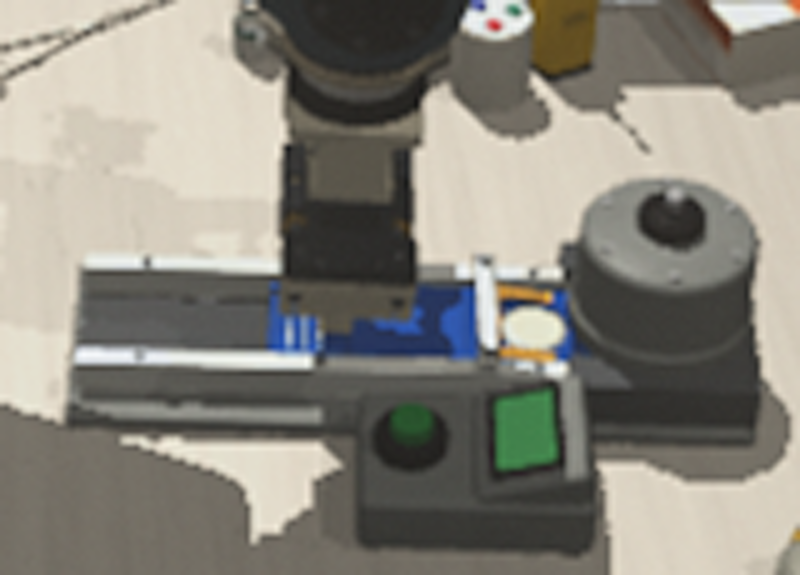

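```bash
python3 -m inch '0.008 -0.0009 0 -0.2 -1 0 0; 0.008 -0.0009 0 0 -0.8 0 0; 0.008 -0.0009 0 0 -0.5 0 0';python3 st.py; python3 -m inch '0.008 -0.0009 0 -0.2 -0.5 0 0; 0.008 -0.0009 0 0 -0.5 0 0';python3 st.py
```

```text
time: 7.8
ee_pos: [0.5996, 0.0029, 0.0223]
eef_rot: [-1.25, -1.123, 1.13]
wrist_force: [-15.5, 1.0, 16.0]
width: 0.0004
7.8 pos [0.5996 0.0029 0.0223] C [-0.0758  0.0006] turn [-0.2042 -0.4979 -0.1938] F [-15.4613   0.9993  16.0271] w 0.0003748591329223379
to well [-0.1066  0.0115] q6 -1.5380782047080308
time: 8.05
ee_pos: [0.6104, 0.0017, 0.0223]
eef_rot: [-1.255, -1.125, 1.13]
wrist_force: [-16.0, 0.2, 15.4]
width: 0.0008
8.05 pos [0.6104 0.0017 0.0223] C [-0.0649  0.0006] turn [-0.0562 -0.2599 -0.2128] F [-15.9628   0.1593  15.3572] w 0.0008012943038054983
to well [-0.1174  0.0127] q6 -1.5358684318744242
```

```bash
cat > rear.py <<'E'
from rig import arm
from h import *
import sys
for n,b in(("side",(260,220,420,335)),("top",(300,110,430,310))):
    im=arm.get_image(n); c=im["color"]; h=cv2.cvtColor(c,cv2.COLOR_RGB2HSV)
    m=cv2.inRange(h,(105,120,40),(130,255,255)); k=np.zeros_like(m); k[b[1]:b[3],b[0]:b[2]]=m[b[1]:b[3],b[0]:b[2]]
    V,U=np.nonzero(k); P=plane(im,np.c_[U,V],.027)[:,:2]; Q=np.array([toC(p) for p in P])
    q=abs(Q[:,1])<.03
    print(n,"C x range of blue",np.percentile(Q[q,0],[1,3,97,99]).round(4), "y",np.percentile(Q[:,1],[2,98]).round(4))
    cc=c[b[1]:b[3],b[0]:b[2],::-1]
    f=min(800/cc.shape[1],600/cc.shape[0]); cv2.imwrite(f"pics/{n}{sys.argv[1]}.png",cv2.resize(cc,None,fx=f,fy=f,interpolation=cv2.INTER_CUBIC))
E
python3 rear.py 5
```

```text
side C x range of blue [-0.0991 -0.0989  0.0339  0.0366] y [-0.0292  0.02  ]Traceback (most recent call last):
  File "rear.py", line 8, in <module>
    q=abs(Q[:,1])<.03
          ~^^^^^
IndexError: too many indices for array: array is 1-dimensional, but 2 were indexed
```

View pics/side5.png

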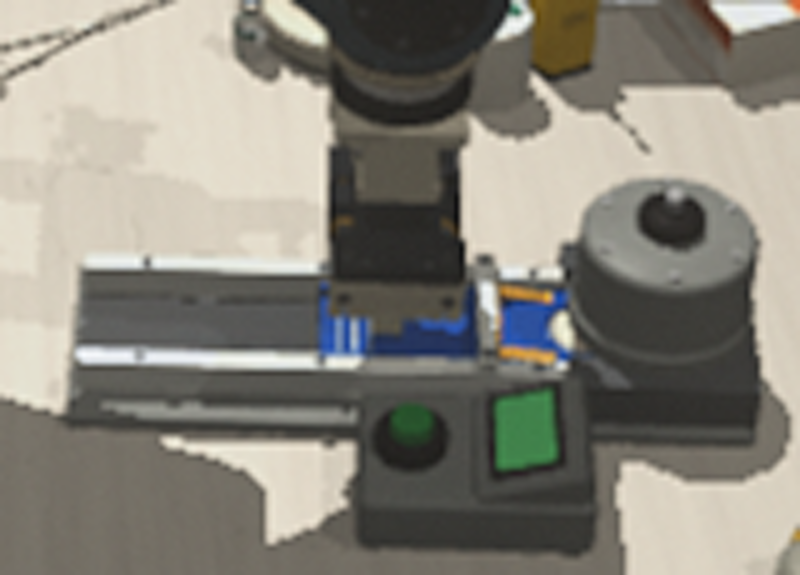

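Slide rear is at C x -99 mm, so the nose is at about +81 and there are roughly 41 mm to go.

```bash
python3 -m inch '0.008 -0.0009 0 0 -0.5 0 0; 0.008 -0.0009 0 0 -0.5 -0.1 0; 0.008 -0.0009 0 0 -0.5 -0.1 0';python3 st.py; python3 -m inch '0.008 -0.0009 0 0 -0.5 0 0; 0.007 -0.0008 0 0 -0.4 0 0';python3 st.py; sed -i 's/("top",(300,110,430,310))//' rear.py; python3 rear.py 6
```

```text
time: 8.52
ee_pos: [0.6275, -0.0003, 0.0222]
eef_rot: [-1.261, -1.13, 1.122]
wrist_force: [-14.7, 0.2, 14.9]
width: 0.0003
8.525 pos [ 0.6275 -0.0003  0.0222] C [-0.0477  0.0005] turn [-0.1334  0.2238 -0.037 ] F [-14.6506   0.1621  14.92  ] w 0.0003074484388190515
to well [-0.1345  0.0147] q6 -1.5365838793420976
time: 8.78
ee_pos: [0.6376, -0.0014, 0.0222]
eef_rot: [-1.262, -1.133, 1.121]
wrist_force: [-13.9, 0.4, 14.2]
width: 0.0002
8.775 pos [ 0.6376 -0.0014  0.0222] C [-0.0375  0.0006] turn [-0.1892  0.3851 -0.0638] F [-13.9384   0.4349  14.188 ] w 0.00018976321617925133
to well [-0.1447  0.0159] q6 -1.5391353792403353
side C x range of blue [-0.071  -0.071   0.0398  0.0409] y [-0.0288  0.0208]
```

View pics/side6.png

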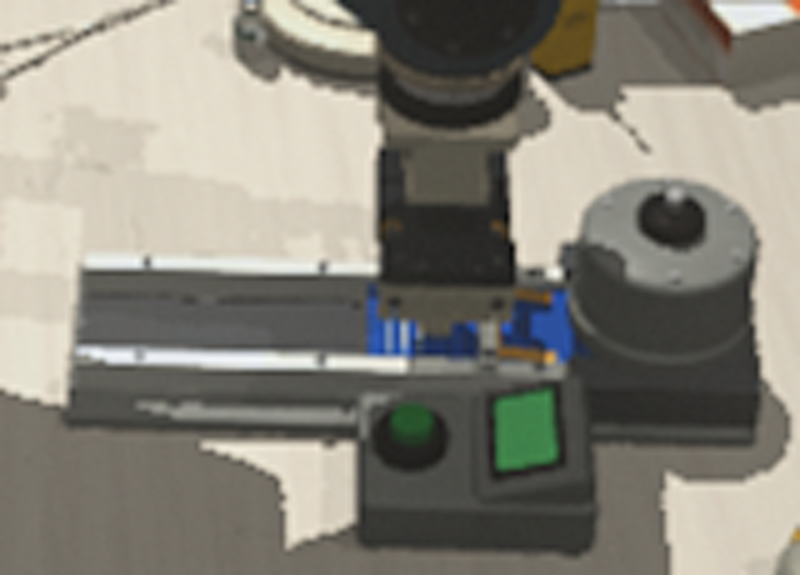

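```bash
python3 -m inch '0.007 -0.0008 0 0 0.1 0 0; 0.007 -0.0008 0 0 0 0 0';python3 st.py; python3 rear.py 7; python3 -m inch '0.005 -0.0006 0 0 0 0 0';python3 st.py
```

```text
time: 9.07
ee_pos: [0.6477, -0.0026, 0.0223]
eef_rot: [-1.252, -1.124, 1.127]
wrist_force: [-13.8, 0.4, 13.0]
width: 0.0005
9.075 pos [ 0.6477 -0.0026  0.0223] C [-0.0274  0.0006] turn [-0.2366 -0.3638 -0.0905] F [-13.7537   0.4122  12.9875] w 0.00046578500949512927
to well [-0.1547  0.017 ] q6 -1.5397122493323068
side C x range of blue [-0.0627 -0.0626  0.04    0.041 ] y [-0.0286  0.0211]
time: 9.25
ee_pos: [0.6513, -0.003, 0.0224]
eef_rot: [-1.249, -1.12, 1.129]
wrist_force: [-12.8, 1.1, 10.2]
width: 0.0005
9.25 pos [ 0.6513 -0.003   0.0224] C [-0.0238  0.0006] turn [-0.261  -0.6419 -0.0957] F [-12.8201   1.0707  10.1589] w 0.000522054461967818
to well [-0.1583  0.0174] q6 -1.5399758335598681
```

```bash
python3 rear.py 8; python3 -m inch '0.004 -0.0005 -0.0003 0 0 0 0';python3 st.py; python3 rear.py 9
```

```text
side C x range of blue [-0.0599 -0.0598  0.0406  0.0431] y [-0.0285  0.0228]
time: 9.43
ee_pos: [0.652, -0.0031, 0.0224]
eef_rot: [-1.241, -1.114, 1.134]
wrist_force: [-33.9, 3.3, 32.1]
width: 0.0006
9.425 pos [ 0.652  -0.0031  0.0224] C [-0.0231  0.0006] turn [-0.3081 -1.1929 -0.1093] F [-33.8619   3.2817  32.0587] w 0.0005948149228664364
to well [-0.159   0.0175] q6 -1.5402852003504748
side C x range of blue [-0.058  -0.0571  0.0406  0.0431] y [-0.0283  0.0214]
```

View pics/side9.png

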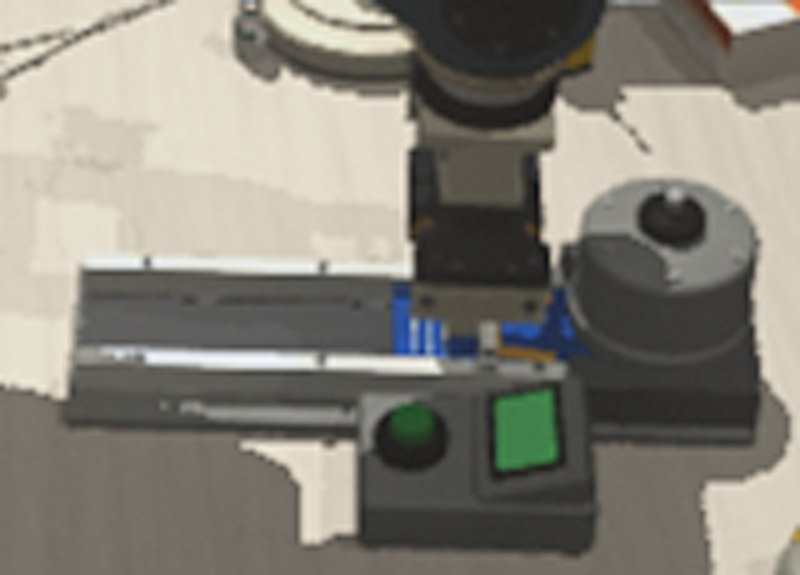

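Force jumped to 34 N while motion stopped, and the rear is at C x -58 (expected at home: -58), so the slide is home. I'll lift off.

```bash
python3 -m inch '0 0 0.001 0 0 0 0; 0 0 0.006 0 0 0 0; 0 0 0.03 0 0 0 0; 0 0 0.045 0 0 0 0; -0.02 0 0.045 0 0 0 0; 0 0 0 0 0 0 0';python3 st.py; python3 rear.py 10
```

```text
time: 10.22
ee_pos: [0.6306, -0.0029, 0.153]
eef_rot: [-1.239, -1.112, 1.135]
wrist_force: [-0.2, 0.1, -0.2]
width: 0.0005
10.225 pos [ 0.6306 -0.0029  0.153 ] C [-0.0444 -0.0017] turn [-0.3166 -1.3245 -0.1129] F [-0.1952  0.0744 -0.1561] w 0.0005091505891119418
to well [-0.1376  0.0174] q6 -1.5416499191352286
side C x range of blue [-0.0571 -0.0568  0.0387  0.0404] y [-0.028   0.0273]
```

View pics/side10.png

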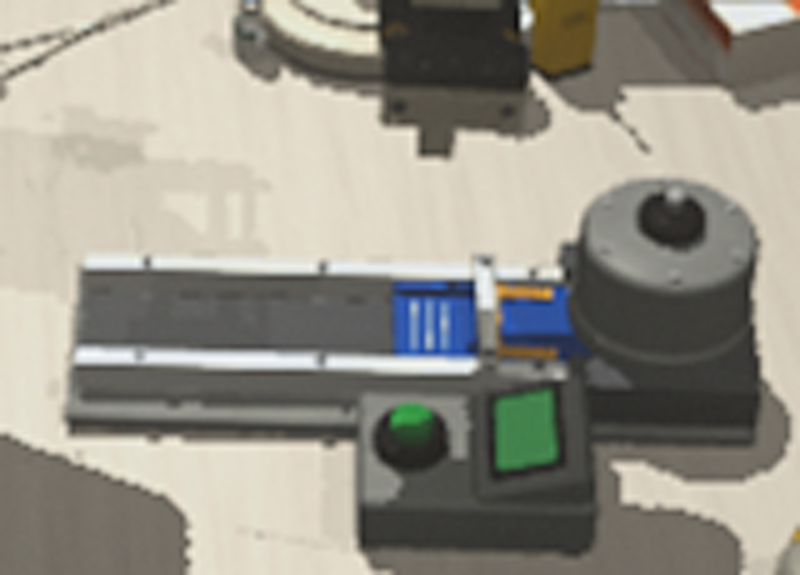

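The slide is home and released: its rear edge is at zoomed x=394, and it lies under the bar and the tongues. Next is the button.

```bash
python3 -m inch '-0.01 -0.045 0 -0.1 -0.7 0 0; -0.005 -0.045 0 -0.1 -0.6 0 0; -0.004 -0.015 -0.03 0 0 -0.1 0; 0 0 -0.03 0 0 0 0; 0 0 0 0 0 0 0';python3 st.py; python3 - <<'E'
from rig import arm
from h import *
print(np.array([.6114,-.108,.053])-arm.read_state()["ee_pos"])
E
python3 rear.py 11
```

```text
time: 10.9
ee_pos: [0.6087, -0.1106, 0.0823]
eef_rot: [-1.25, -1.12, 1.129]
wrist_force: [0.4, -0.4, -0.2]
width: 0.0008
10.9 pos [ 0.6087 -0.1106  0.0823] C [-0.0539 -0.1112] turn [-0.2363 -0.6098 -0.0302] F [ 0.4393 -0.4309 -0.1853] w 0.0007836640008221763
to well [-0.1157  0.125 ] q6 -1.714782672852614
[ 0.00265745  0.00259629 -0.02932428]
side C x range of blue [0.0042 0.0046 0.0404 0.0421] y [-0.0247  0.0251]
```

View pics/side11.png

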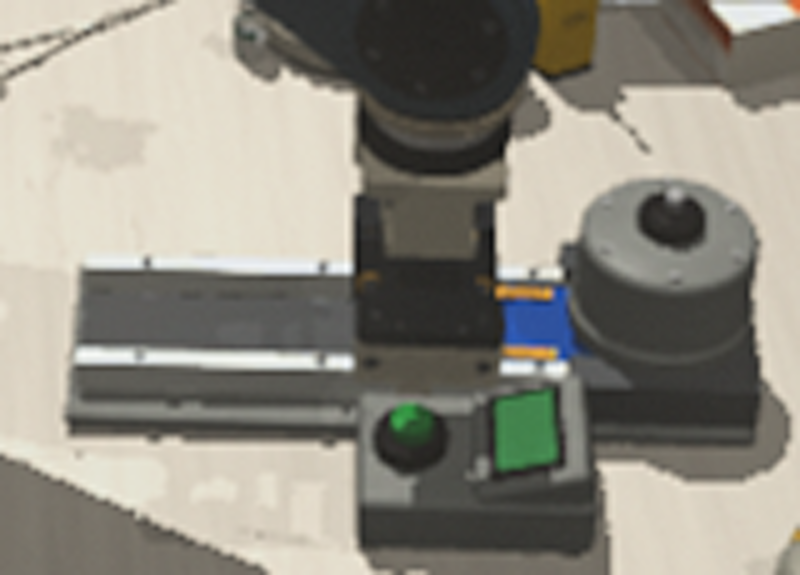

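```bash
python3 -m inch '0.0026 0.0026 -0.012 0 -0.3 0 0; 0 0 -0.01 0 -0.3 0 0; 0 0 0 0 0 0 0';python3 st.py; python3 -m inch '0 0 -0.004 0 0 0 0; 0 0 -0.002 0 0 0 0';python3 st.py
```

```text
time: 11.32
ee_pos: [0.6135, -0.1073, 0.0618]
eef_rot: [-1.261, -1.132, 1.122]
wrist_force: [0.4, 0.2, 0.1]
width: 0.0007
11.325 pos [ 0.6135 -0.1073  0.0618] C [-0.0496 -0.1074] turn [-0.1738  0.2757 -0.1134] F [0.378  0.2367 0.1412] w 0.000674745148233673
to well [-0.1205  0.1218] q6 -1.7128355497584495
time: 11.58
ee_pos: [0.6141, -0.1074, 0.0566]
eef_rot: [-1.262, -1.133, 1.122]
wrist_force: [-1.7, 0.1, 3.1]
width: 0.0001
11.575 pos [ 0.6141 -0.1074  0.0566] C [-0.049  -0.1074] turn [-0.1457  0.362  -0.1301] F [-1.6663  0.0528  3.1443] w 8.868957779283905e-05
to well [-0.1211  0.1218] q6 -1.7129039959864805
```

Contact is at about z 0.057. Pressing down.

```bash
python3 -m inch '0 0 -0.003 0 0 0 0; 0 0 -0.003 0 0 0 0';python3 st.py; python3 -m inch '0 0 -0.002 0 0 0 0';python3 st.py
```

```text
time: 11.82
ee_pos: [0.6144, -0.1074, 0.0536]
eef_rot: [-1.262, -1.134, 1.122]
wrist_force: [-17.7, 3.8, 45.3]
width: 0.0003
11.825 pos [ 0.6144 -0.1074  0.0536] C [-0.0486 -0.1074] turn [-0.1353  0.3988 -0.1372] F [-17.7192   3.7555  45.3088] w 0.0002578551506491622
to well [-0.1214  0.1219] q6 -1.7129700595538397
time: 11.95
ee_pos: [0.6143, -0.1074, 0.054]
eef_rot: [-1.262, -1.133, 1.122]
wrist_force: [-12.2, 2.5, 25.2]
width: 0.0005
11.95 pos [ 0.6143 -0.1074  0.054 ] C [-0.0487 -0.1074] turn [-0.1333  0.3828 -0.1445] F [-12.231    2.4889  25.1867] w 0.0005217077429989212
to well [-0.1213  0.1218] q6 -1.71298058798402
```

```bash
python3 rear.py 12 ; python3 - <<'E'
from rig import arm
from h import *
im=arm.get_image("side"); c=im["color"][285:325,325:385,::-1]
cv2.imwrite("pics/b1.png",cv2.resize(c,None,fx=12,fy=12,interpolation=cv2.INTER_CUBIC))
E
```

```text
side C x range of blue [0.0019 0.0023 0.0406 0.0429] y [-0.0246  0.0251]
```

View pics/b1.png

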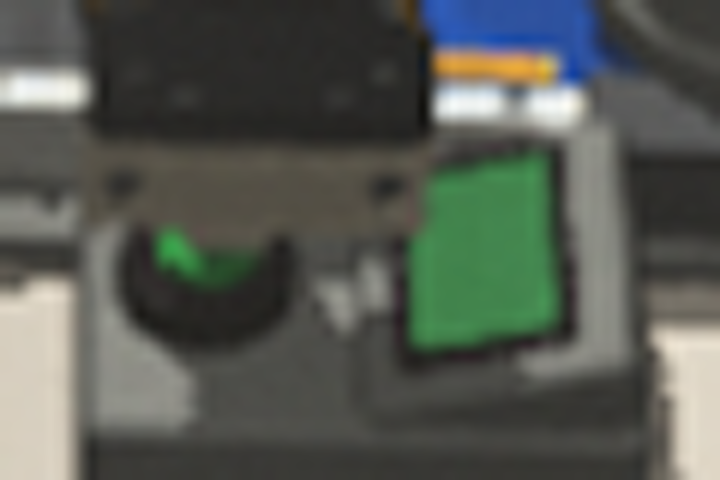

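```bash
python3 - <<'E'
from rig import arm
from h import *
np.set_printoptions(precision=4,suppress=True)
im=arm.get_image("side"); p=arm.read_state()["ee_pos"]
for q in (p,p+[-.0075,-.0175,0],p+[.0075,-.0175,0],p+[0,0,.03]):
    print(q,(proj(im,q)[0]-[325,285])*12)
h=cv2.cvtColor(im["color"],cv2.COLOR_RGB2HSV); m=cv2.inRange(h,(50,100,20),(85,255,255)); m[:,:330]=0;m[:,352:]=0;m[:290]=0;m[325:]=0
V,U=np.nonzero(m); print(U.min(),U.max(),V.min(),V.max(),len(U))
print(im["color"][285:312,335:350:2].sum(-1))
C=cloud(im); print(C[298:314,343]); print(C[298:314,343-3,2])
E
```

```text
[ 0.6143 -0.1074  0.0539] [215.7091 216.0728]
[ 0.6068 -0.1249  0.0539] [191.9155 273.6736]
[ 0.6218 -0.1249  0.0539] [259.9068 270.1622]
[ 0.6143 -0.1074  0.0839] [222.572  117.2109]
338 344 304 308 17
[[152 137 130 124 122 121 121 119]
 [137 131 128 129 129 129 126 128]
 [129 130 128 123 125 130 122 123]
 [134 131 127 129 130 124 128 128]
 [129 133 129 129 131 128 126 127]
 [144 143 130 128 130 129 127 125]
 [152 136 126 126 125 126 126 128]
 [129 133 147 140 127 122 128 127]
 [132 125 147 144 126 123 121 124]
 [125 123 124 124 117 119 120 120]
 [115 118 113 115 115 110 113 111]
 [155 154 138 133 132 136 134 117]
 [218 222 208 199 196 197 206 181]
 [230 245 248 239 246 238 255 236]
 [177 232 237 233 242 239 240 228]
 [146 224 235 230 231 230 232 232]
 [189 239 234 231 233 231 226 230]
 [233 236 239 232 232 232 235 230]
 [255 220 248 233 239 235 239 232]
 [245 177 266 237 239 248 214 211]
 [198 134 292 231 216 224 163 177]
 [151 131 254 223 168 176 128 147]
 [129 130 160 206 157 138 110 145]
 [138 139 135 146 151 122 107 158]
 [145 137 127 119 119 106 107 169]
 [198 124 124 114 109 113 104 190]
 [282  96 109 113 111 105 106 209]]
[[ 0.5966 -0.2024  0.1643]
 [ 0.5965 -0.2036  0.1622]
 [ 0.5979 -0.1971  0.1524]
 [ 0.5986 -0.1938  0.1458]
 [ 0.5993 -0.1909  0.1395]
 [ 0.5989 -0.1941  0.1393]
 [ 0.5987 -0.1965  0.1382]
 [ 0.6113 -0.1268  0.0657]
 [ 0.6141 -0.1121  0.0475]
 [ 0.613  -0.1192  0.0508]
 [ 0.6132 -0.1194  0.0473]
 [ 0.612  -0.1269  0.0511]
 [ 0.6118 -0.1293  0.0499]
 [ 0.6127 -0.1253  0.0421]
 [ 0.6123 -0.1282  0.0413]
 [ 0.6119 -0.1315  0.0409]]
[0.1633 0.1579 0.1472 0.1411 0.1415 0.1433 0.1334 0.0634 0.0497 0.0508
 0.0519 0.0483 0.0419 0.0438 0.0441 0.0466]
```

```bash
for i in 1; do python3 -m inch '0 0 0.001 0 0 0 0' | egrep 'ee_pos|wrist'; python3 -m inch '0 0 0.001 0 0 0 0' | egrep 'ee_pos|wrist'; python3 -m inch '0 0 0.001 0 0 0 0' | egrep 'ee_pos|wrist';python3 -m inch '0 0 0.001 0 0 0 0' | egrep 'ee_pos|wrist';python3 -m inch '0 0 0.001 0 0 0 0' | egrep 'ee_pos|wrist';python3 -m inch '0 0 0.001 0 0 0 0' | egrep 'ee_pos|wrist'; done
```

```text
ee_pos: [0.6141, -0.1074, 0.0557]
wrist_force: [-2.7, 0.4, 4.0]
ee_pos: [0.6141, -0.1074, 0.057]
wrist_force: [-1.0, -0.0, 3.1]
ee_pos: [0.6141, -0.1074, 0.0581]
wrist_force: [-1.1, 0.8, 2.6]
ee_pos: [0.6141, -0.1074, 0.0589]
wrist_force: [-1.2, -0.6, 2.1]
ee_pos: [0.6141, -0.1074, 0.0598]
wrist_force: [-1.2, 0.3, 1.4]
ee_pos: [0.6141, -0.1074, 0.0607]
wrist_force: [-0.5, 0.7, -0.0]
```

Contact ran from about z 0.060 down to 0.0537, which is the full 6 mm of travel ending on a solid stop. I'll retract and check.

```bash
python3 -m inch '0 0 0.03 0 0 0 0; 0 0 0.05 0 0 0 0; -0.03 0 0.05 0 0 0 0; -0.05 0 0.04 0 0 0 0; -0.05 0 0 0 0 0 0; -0.05 0 0 0 0 0 0; 0 0 0 0 0 0 0; 0 0 0 0 0 0 0';python3 st.py; python3 rear.py 13; python3 - <<'E'
from rig import arm
from h import *
im=arm.get_image("top"); cv2.imwrite("pics/top13.png",im["color"][:,:,::-1])
im=arm.get_image("side"); C=cloud(im)
h=cv2.cvtColor(im["color"],cv2.COLOR_RGB2HSV); m=cv2.inRange(h,(50,100,40),(85,255,255)); m[:,:330]=0;m[:,352:]=0;m[:290]=0;m[325:]=0
V,U=np.nonzero(m); print("button",U.mean(),V.mean(),V.min(),V.max(),np.median(C[m>0],0))
cv2.imwrite("pics/side14.png",im["color"][:,:,::-1])
E
```

```text
time: 13.85
ee_pos: [0.4308, -0.1073, 0.2333]
eef_rot: [-1.265, -1.135, 1.122]
wrist_force: [1.1, 0.2, 0.2]
width: 0.0004
13.85 pos [ 0.4308 -0.1073  0.2333] C [-0.231 -0.128] turn [-0.0529  0.5447 -0.132 ] F [1.1157 0.211  0.2122] w 0.00036018596780415215
to well [0.0622 0.1218] q6 -1.8138670270016446
side C x range of blue [-0.0571 -0.0568  0.0383  0.0404] y [-0.0281  0.0294]
button 341.8181818181818 303.5 301 306 [ 0.61031563 -0.11270713  0.05649105]
```

View pics/side13.png

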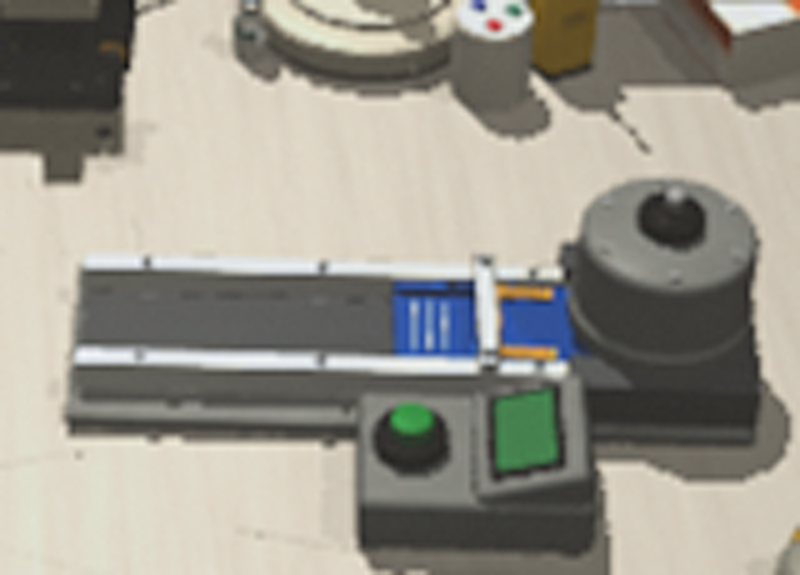

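View pics/side14.png

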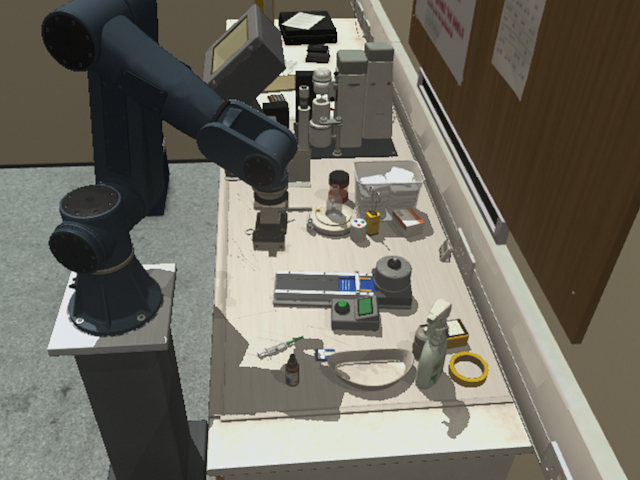

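View pics/top13.png

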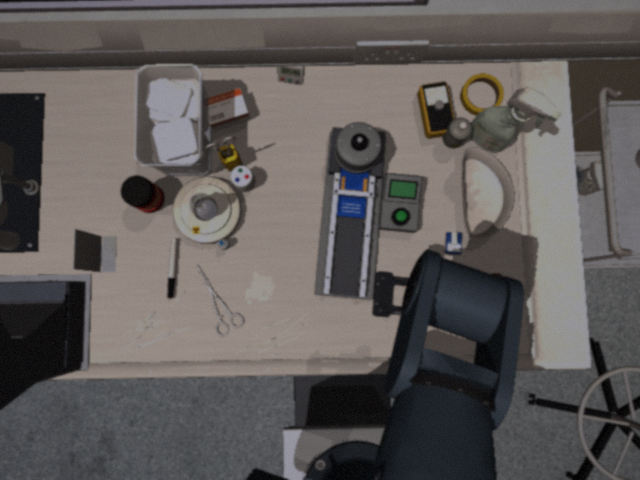

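The slide is home (rear edge at zoomed x=394, C x -57), the button is back up at its original pixels, the bystanders are where they were, and the arm is clear. I'll hand in.

```bash
python3 -c "
from rig import arm
print(arm.finish_job())"
```

```text
the job is handed in; nothing more can be done
None
```

I pressed the slide down in its thumb well, pushed it under the cross bar and leaf spring to its stop, and let go. I then pressed the green start button right down, released it, and handed in at about 14 s. No verdict was reported.

**Last checks:**
- **Slide:** Its rear edge measured at C x -57 mm against -58 expected at home, which puts the nose at the stop within the 2 mm calibration. Pushing force jumped to 34 N there and motion stopped. Both brass tongues lie on the slide.
- **Start button:** The fingers travelled about 6.5 mm from contact to a solid stop, including some give in the arm. Afterwards the button was back at its original pixels.
- **Bystanders:** The vial, marker and badge look unmoved in the last views. The syringe and dropper look unmoved in the side view, but the arm hid them in the top view.
- **Arm:** It is clear of everything, with a wrist force of about 1 N.

**What disagreed:**
- **Button height:** I first triangulated its top at z 53 mm, but contact came at about 60 mm, so I pressed by force instead. The wrist force peaked at 45 N there.
- **First push:** It pressed too hard, about 68 N down and 37 N sideways through the fingers. I eased off before continuing.
- **How the slide moved:** Friction in the well carried it, and the fingers appear to have stayed a few millimetres short of the well's front wall throughout.

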